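Seat a roller in the V-block against its stop sleeve and hold it down

ROBOT

A 6-joint arm with a two-finger parallel gripper is mounted at the origin on the work surface. World frame = base frame: x ahead of the robot, y to its left, z up, the work surface at z = 0. Lengths are in mm, angles in degrees, forces in N, time in s.
With the tool pointing down it reaches from about 350 to 850 mm from the base axis. Payload 8.1 kg.
Tool frame: the origin (TCP) lies at the very end of the fingers, on their centre line; the grasp point (between the pads) lies 19 mm behind it (r.grip_point_offset is the distance from the TCP to the grasp point, in mm); z points along the fingers, y is the line along which they close (so a half turn about z gives the same grasp; the last joint's range is limited). The gripper opens to 85 mm and grips with 20 to 120 N. Pads are 22 mm wide; open, the fingers measure 114 mm over their backs; the gripper's body (76 mm by 85 mm) begins 54 mm behind the grasp point. The pads swing forward as they close: fully open they stand 13 mm farther back than shut.
Start: joints at [-77.659, 7.471, 85.268, -0, 87.261, -4.893], TCP at [177.791, -573.058, 231.292] pointing down, gripper open.
Joint ranges: [-169.43, 169.43], [-51.17, 129.36], [1.28, 143.12], [-76.62, 256.62], [0, 156.53], [-152.29, 152.29]. Speed limits (degrees/s): [136.94, 136.94, 159.86, 180, 180, 180].

INTERFACE

Orientations are given as [roll, pitch, yaw] about the fixed x, y, z axes, in that order (R = Rz(yaw) Ry(pitch) Rx(roll)).
In Python, from bench import status, eyes, r gives the robot as it stands.
- The arm moves only by the shell command python3 -m handwheel 'ROWS' [FORCE]. ROWS is a JSON object whose one key "series" holds a list that holds one entry, the list of rows, each a list of 7 numbers: the shift along the tool's x, y, z in cm, then the turn, a rotation vector about the tool's x, y, z in rad, then the opening, from 0 (shut) to 1 (fully open). In form: {"series": [[[tx, ty, tz, rx, ry, rz, claw], ...]]}. A call has 1 to 12 rows; each row is the pose to reach, as a shift and turn from the pose commanded when the call began, along the tool's axes at that moment; what a row does not reach only later rows make up. A row lasts 1/8 s, in which the tool goes at most 62.5 mm and 10.7 degrees, less where a joint would pass 70% of its speed; a pose out of reach is approached as far as the arm can. A call with a gripper value outside its range is refused whole. The fingers move at their own pace and stop on an object; FORCE is the grip in N (left out, the last holds). Time passes only in rows, so rows that repeat a pose let the fingers close. It gives the time, the measured TCP pose, the force, the opening and the grip force at its end, in the units of the state.
- status.sense(): the state, without advancing time (a new reading comes with each control period).
- eyes.snapshot(name): name is "scene" or "top" or "wrist"; returns a dict with "img" (480x640x3 uint8, red, green, blue), "mtx" (3x3 intrinsics, pixels), "k1" (the pictures are not rectified: a ray, as slopes to the right and down, at radius r is drawn at 1 + k1 r^2 times it, then the intrinsics apply), "R" (3x3) and "t" (3): a world point X has camera coordinates R X + t. Camera axes: x right, y down, z forward; pixel columns grow to the right and rows downward; lengths in mm; the calibration is good to about 2 mm. A picture is of the moment at which its call begins. There is no depth.
- r.hand_in(): hands the job in; it is judged then, once.
The state is a dict: "time": time; "joint_pos": joint angles; "qd": joint speeds; "joint_efforts": joint torques, N m; "tool_pos": TCP position; "tcp_rot": TCP orientation; "ft_force": force on the tool from outside, world axes, zero at the start; "wrist_torque": the same for the moment, N m; "finger_gap": finger opening in mm; "grip_force": force on a finger pad.
Only numpy, scipy, OpenCV 4.12 (cv2) and the standard library are available. Lean on these libraries where they do the work, as an engineer would, in place of code of your own. Each camera call takes 0.05 s, during which the arm holds its last target. There are 200 camera calls.

TASK

Set up the V-block for drilling the blue-banded roller: first slide the orange sleeve over the upright brass post of the green fixture until it sits flat on the dark pedestal, and let it go. Then lay the roller in the V without dropping it, one end against the sleeve, and press it straight down with about 15 N (anywhere from 10 to 30 N) so that it bears firmly on both faces of the V; finish while still holding it pressed. Leave the other things on the bench where they are.

Things in the scene. Friction and masses are not known exactly. Their poses are not given: they have to be found in the camera images.
- fixture: Fixed fixture: green base plate 100 x 150 x 12 mm (local x, y, z) with a steel V-block and a brass post. Origin: centre of its underside on the bench. The V groove runs along local y, faces at 45 degrees, 37 mm wide at the top. The V-block spans local y -15 to +45, x -35 to +35 mm, its flat top 40.5 mm above the bench; the post is at local y = -50 mm, x = 0.
- cheek_front: The V-block's cheek on the local -x side, with one 45 degree contact face. Steel, rigid part of the fixture. Origin: on the plate's top under the middle of the V (local 0, 15, 12 mm of the fixture).
- cheek_back: The V-block's cheek on the local +x side, with the other 45 degree contact face. Same origin as cheek_front.
- roller_seat (a point): Where the roller's centre lies when it is seated in the V and touches the sleeve: 53 mm above the bench, 65 mm from the post's axis along local +y of the fixture. Axes as the fixture's.
- post_top (a point): Centre of the brass post's top, 74 mm above the bench. The post is 16 mm in diameter, its top 6 mm tapering to 11 mm.
- sleeve_seat (a point): Centre of the pedestal's top, at the foot of the brass post, 32 mm above the bench; the sleeve's underside rests here. The pedestal is 36 mm in diameter and the bare post rises 42 mm above it. Axes as the fixture's.
- sleeve: Loose orange plastic sleeve (ring), outer diameter 40 mm, bore 19 mm, height 30 mm, about 90 g, standing upright on the bench. Origin: centre of its underside; z is the bore's axis.
- roller: Loose plain aluminium roller with a blue band near each end, diameter 44 mm, length 90 mm, 0.25 to 0.5 kg, lying in the wooden cradle. Origin: its centre; local y is its long axis. Both ends are alike.
- cradle: Fixed low wooden cradle, 60 x 80 mm base, two rails 14 mm high (outer edges at local x = +-18 mm) along local y, in which the roller lies at the start with its axis 33.6 mm above the bench, within 0.1 rad of local y. Origin: centre of its underside. Its place and yaw vary.
- jar: Bystander: amber jar with black lid, 60 mm across, 85 mm high. Origin: centre of underside.
- spray: Bystander: blue spray can, 54 mm across, 160 mm high. Origin: centre of underside.
- tape: Bystander: yellow roll of tape lying flat, 90 mm across, 25 mm high. Origin: centre of underside.
- wrench: Bystander: wrench lying across the far side of the bench. Origin: about its middle.
- screwdriver: Bystander: screwdriver with red handle lying at the near left. Origin: about its middle.
- hammer: Bystander: hammer lying at the left side. Origin: about its middle.
- mug: Bystander: white mug, 76 mm across, 85 mm high. Origin: centre of underside.
Things that resemble listed ones, but are neither listed nor needed, are in the scene too. What is shaped like the roller but purple is not meant.

How it is judged (in metres and radians):
On the way, in this order (a step that is already met when the one before it is completed fails the run):
1. the sleeve sits flat on the pedestal, over the post, and is let go (horizontal distance between sleeve and sleeve_seat below 0.003 m and z of sleeve in the frame of sleeve_seat between -0.002 and 0.002 m and angle between sleeve's own z axis and vertical below 0.06 rad and contact force between the fingers and sleeve below 0.1 N), for 0.2 s.
2. the roller lies in the V with one end at the sleeve (x of roller in the frame of roller_seat between -0.002 and 0.002 m and z of roller in the frame of roller_seat between -0.002 and 0.002 m and angle between the y axis of roller and the y axis of fixture, either way round below 0.06 rad and horizontal distance between roller and sleeve below 0.0685 m), for 0.2 s.
At the end, for the whole second after the job is handed in: Sleeve over the post, on the pedestal (3 mm sideways, 2 mm high, 0.06 rad tilt); roller in the V (2 mm sideways and in height, 0.06 rad), its end within 3.5 mm of the sleeve, still, fingers pressing on it so that each V face carries 4 to 35 N, the fixture over 9 N (all of step 2 and horizontal distance between sleeve and sleeve_seat below 0.003 m and z of sleeve in the frame of sleeve_seat between -0.002 and 0.002 m and angle between sleeve's own z axis and vertical below 0.06 rad and contact force between roller and cheek_front between 4 and 35 N and contact force between roller and cheek_back between 4 and 35 N and contact force between roller and fixture above 9 N and contact force between the fingers and roller above 2 N and linear speed of roller below 0.02 m/s); the arm keeps its last pose, push and grip.
It fails at once if the roller is dropped (falls freely at over 0.4 m/s with no finger on it) (linear speed of roller above 0.4 m/s and contact force between the fingers and roller below 0.1 N).
It fails at once if another thing on the bench is moved by more than 30 mm (distance of any of jar, spray, tape, wrench, screwdriver, hammer, mug from where it was at the start of the episode above 0.03 m).
It also fails if it takes over 70 s, if anything falls off the work surface, if the arm or the gripper's body presses on something with over 40 N, if the wrist force passes 120 N, or if a joint passes its speed limit or range.

## Working session

There is one attempt and no reset: what is moved stays moved. The work goes in short steps, Python scripts to look and compute and a shell command to move; the robot and the scene stay as the last step left them, time stands still between calls to the robot, and variables do not carry over. Pictures are saved under pics/ and viewed, at most 13 in all, crops included, and the job is handed in when it is done.

```bash
ls; mkdir -p pics; python3 - <<'E'
from bench import status, eyes, r
import cv2,pickle,numpy as np
s=status.sense();print(s)
d={}
for n in ("scene","top"):
    p=eyes.snapshot(n);d[n]=p
    cv2.imwrite(f"pics/{n}0.png",cv2.cvtColor(p["img"],cv2.COLOR_RGB2BGR));print(n,p["mtx"],p["k1"],p["R"],p["t"])
pickle.dump(d,open("d0.pkl","wb"))
E
```

```text
pics
{'time': 0.0, 'joint_pos': array([-7.76584791e+01,  7.51781254e+00,  8.53322277e+01, -5.47445777e-05,
        8.72609116e+01, -4.89254523e+00]), 'qd': array([ 0.01337495,  0.05535237,  0.0169326 , -0.10307289,  0.01514199,
       -0.06876768]), 'joint_efforts': array([ 2.94930120e-03, -5.69394386e+01, -5.00550377e+01, -4.98607756e-05,
        1.45115741e-02, -4.99521559e-05]), 'tool_pos': array([ 177.6689766 , -572.49225203,  230.18798373]), 'tcp_rot': array([-1.79889448e+02, -9.40830026e-03,  1.72340597e+01]), 'ft_force': array([-0.26771676,  0.50775343,  0.12390295]), 'wrist_torque': array([-0.00909584,  0.00796644,  0.04199081]), 'grip_force': 0.0, 'finger_gap': 85.7098424509162}
scene [[612.7575942    0.         316.76272048]
 [  0.         612.7575942  235.98580582]
 [  0.           0.           1.        ]] -0.14681713942883712 [[ 0.62432872  0.78102788 -0.01446008]
 [ 0.51377637 -0.4244995  -0.74554277]
 [-0.58842799  0.45803451 -0.6663009 ]] [-372.03138557 -208.51380278 1604.58954357]
top [[531.52604589   0.         320.59867961]
 [  0.         531.52604589 225.26636409]
 [  0.           0.           1.        ]] -0.09364883592935261 [[-2.47726054e-02 -9.99688760e-01 -2.94973045e-03]
 [-9.91076486e-01  2.49455466e-02 -1.30939368e-01]
 [ 1.30972197e-01 -3.20300784e-04 -9.91385990e-01]] [  45.85749879  543.60078314 1412.43537897]
```

View pics/top0.png

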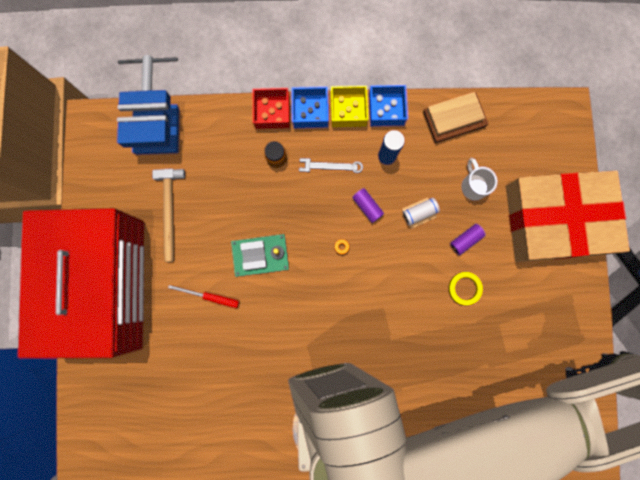

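View pics/scene0.png

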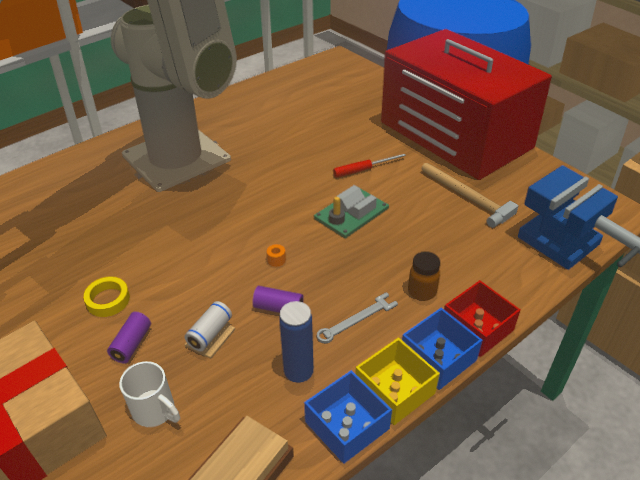

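Top view: the sleeve is at (342,247), the fixture at (260,255), and the post is at its right end (278,252). The roller-like things are silver with blue bands (421,211), purple (368,205) and purple (468,239). The silver one fits because it is aluminium, blue-banded and lies in a wooden cradle. For the sleeve, the only other ring is the yellow tape (466,289). I'll measure these and confirm with a crop.

```bash
cat > h.py <<'E'
import numpy as np,cv2
def ray(p,uv):
    k=p["k1"];m=p["mtx"];dist=np.array([k,0,0,0,0.])
    # drawn = (1+k r^2)*slope -> OpenCV radial model
    x=cv2.undistortPoints(np.array(uv,float).reshape(-1,1,2),m,dist,None,None,None,(3,50,1e-10)) if 0 else cv2.undistortPointsIter(np.array(uv,float).reshape(-1,1,2),m,dist,None,None,(3,50,1e-10))
    x=x.reshape(-1,2); d=np.c_[x,np.ones(len(x))]@p["R"]; c=-p["R"].T@p["t"]; return c,d
def onz(p,uv,z):
    c,d=ray(p,uv); return c+d*((z-c[2])/d[:,2])[:,None]
def pix(p,X):
    X=np.array(X,float).reshape(-1,3);
    return cv2.projectPoints(X,cv2.Rodrigues(p["R"])[0],np.array(p["t"],float),p["mtx"],np.array([p["k1"],0,0,0,0.]))[0].reshape(-1,2)
def hsv(p): return cv2.cvtColor(p["img"],cv2.COLOR_RGB2HSV)
def blob(p,lo,hi,box=None,amin=15):
    m=cv2.inRange(hsv(p),np.array(lo),np.array(hi))
    if box: z=np.zeros_like(m);x0,y0,x1,y1=box;z[y0:y1,x0:x1]=m[y0:y1,x0:x1];m=z
    cs=[c for c in cv2.findContours(m,cv2.RETR_EXTERNAL,cv2.CHAIN_APPROX_NONE)[0] if cv2.contourArea(c)>=amin]
    return m,sorted(cs,key=cv2.contourArea,reverse=True)
E
python3 - <<'E'
import pickle;from h import *
d=pickle.load(open("d0.pkl","rb"));p=d["top"];im=cv2.cvtColor(p["img"],cv2.COLOR_RGB2BGR)
def R(c): return np.round(c,1).tolist()
m,c=blob(p,(8,180,150),(20,255,255),(325,230,360,262));(u,v),rad=cv2.minEnclosingCircle(c[0])
print("sleeve",u,v,rad,R(onz(p,[[u,v]],28)))
m,c=blob(p,(45,80,40),(90,255,255),(220,225,300,285));rc=cv2.minAreaRect(c[0]);b=cv2.boxPoints(rc)
print("plate",rc,R(onz(p,b,12)),R(onz(p,[rc[0]],12)))
print("post",R(onz(p,[[278,252]],60)))
for n,bx in(("rollr",(400,190,445,230)),):
    print("roller", R(onz(p,[[421,211]],34)))
    m,c=blob(p,(100,60,60),(130,255,255),bx,3);print([R(onz(p,[cv2.minAreaRect(k)[0]],50)[0]) for k in c],[cv2.contourArea(k) for k in c])
for n,uv in dict(spray=(390,150),jar=(276,155),mug=(478,185),tape=(466,289),p1=(368,205),p2=(468,239)).items(): print(n,R(onz(p,[uv],20)))
a=cv2.resize(im[185:265,225:305],(400,400),interpolation=cv2.INTER_CUBIC) if 0 else cv2.resize(im[215:295,220:300],(400,400),interpolation=cv2.INTER_CUBIC)
b=cv2.resize(im[185:265,385:465],(400,400),interpolation=cv2.INTER_CUBIC)
cv2.imwrite("pics/crop.png",np.hstack([a,b]))
E
```

```text
sleeve 340.5 246.0 10.920265197753906 [[487.3, -20.6, 28.0]]
plate ((259.54364013671875, 254.95809936523438), (34.912086486816406, 53.23971939086914), 83.04703521728516) [[510.5, 281.3, 12.0], [524.8, 134.5, 12.0], [428.8, 124.4, 12.0], [414.5, 270.0, 12.0]] [[469.5, 202.4, 12.0]]
post [[472.4, 147.5, 60.0]]
roller [[577.4, -244.3, 34.0]]
[[591.4, -276.5, 50.0], [562.0, -210.7, 50.0]] [7.5, 7.0]
spray [[755.5, -168.4, 20.0]]
jar [[749.0, 152.7, 20.0]]
mug [[649.5, -412.0, 20.0]]
tape [[361.1, -360.6, 20.0]]
p1 [[600.0, -100.4, 20.0]]
p2 [[498.1, -374.0, 20.0]]
```

View pics/crop.png

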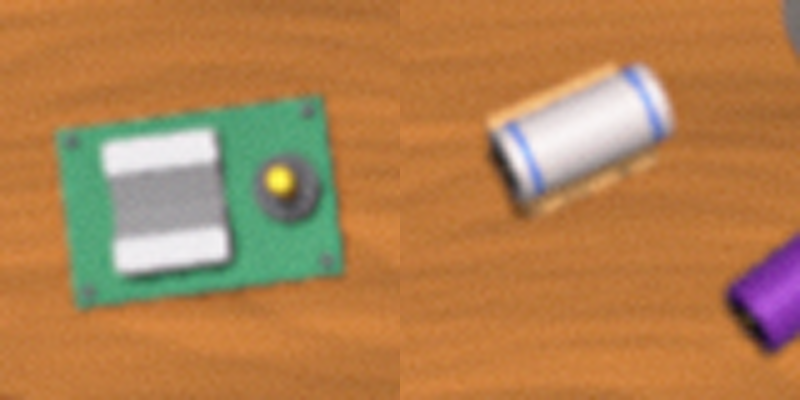

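The crop confirms it: the silver, blue-banded roller sits in the wooden cradle, and the post is on the right (world -y) side of the plate, so fixture yaw is about 5.6°. I'll move above the sleeve with tool yaw about 95.6°.

```bash
python3 -m handwheel '{"series": [[[45.8,-43.6,0,0,0,-1.368,1],[45.8,-43.6,0,0,0,-1.368,1],[45.8,-43.6,0,0,0,-1.368,1],[45.8,-43.6,0,0,0,-1.368,1],[45.8,-43.6,0,0,0,-1.368,1],[45.8,-43.6,0,0,0,-1.368,1],[45.8,-43.6,0,0,0,-1.368,1],[45.8,-43.6,0,0,0,-1.368,1],[45.8,-43.6,0,0,0,-1.368,1],[45.8,-43.6,0,0,0,-1.368,1],[45.8,-43.6,0,0,0,-1.368,1],[45.8,-43.6,0,0,0,-1.368,1]]]}' 40
python3 - <<'E'
from bench import status, eyes
import pickle;from h import *
s=status.sense();print(s["time"],s["tool_pos"],s["tcp_rot"],s["joint_pos"])
p=eyes.snapshot("wrist");q=eyes.snapshot("top");pickle.dump({"wrist":p,"top":q},open("d1.pkl","wb"))
print(-p["R"].T@p["t"],p["R"],p["mtx"],pix(p,[[487,-21,28]]),pix(p,[[474,152,60]]))
cv2.imwrite("pics/w1.png",cv2.cvtColor(p["img"],cv2.COLOR_RGB2BGR))
E
```

```text
time: 1.6
tool_pos: [485.7, -20.7, 230.7]
tcp_rot: [-179.9, 0.0, 95.7]
ft_force: [-0.6, -0.6, 0.4]
finger_gap: 85.2
grip_force: 0.0
1.6 [485.71859909 -20.66014784 230.72287853] [-1.79919213e+02  7.07897258e-03  9.57112768e+01] [-8.46086667e+00 -1.03362081e+01  1.02836972e+02 -2.66670316e-02
  8.75758317e+01 -1.41709928e+01]
[478.51918554  49.11778436 372.71204918] [[ 0.99493434  0.10051156 -0.00175697]
 [ 0.09717107 -0.95709574  0.27299365]
 [ 0.02575743 -0.27178148 -0.96201423]] [[393.22379954   0.         329.33194538]
 [  0.         393.22379954 234.96471787]
 [  0.           0.           1.        ]] [[331.56757122 205.65003389]] [[338.21240436 -20.97151724]]
```

View pics/w1.png

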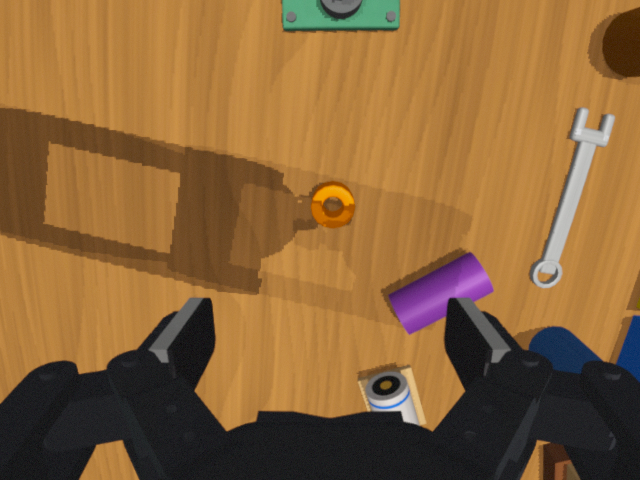

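The wrist view shows the sleeve at (333,205), the plate edge at the top and the purple roller at (440,290), which is clear of the fingers. I'll refine the sleeve position.

```bash
cat >> h.py <<'E'
def ring(p,c,r,z0,z1):
    a=np.linspace(0,2*np.pi,120); C=np.c_[c[0]+r*np.cos(a),c[1]+r*np.sin(a)]
    return np.vstack([pix(p,np.c_[C,0*a+z]) for z in(z0,z1)]).astype(np.float32)
def bbox(q): return np.array([(q[:,0].min()+q[:,0].max())/2,(q[:,1].min()+q[:,1].max())/2]),np.ptp(q,axis=0)
def sleeve(p,c0,z0,z1,box=None,lo=(6,200,60)):
    "centre from silhouette's bounding box, allowing for the side of the ring"
    m,c=blob(p,lo,(17,255,255),box,100); c=np.vstack(c).reshape(-1,2).astype(float); c0=np.array(c0,float)
    o,so=bbox(c)
    for _ in range(3):
        e,se=bbox(ring(p,c0,20,z0,z1)); zz=(z0+z1)/2
        c0=c0+(onz(p,[o],zz)-onz(p,[e],zz))[0,:2]
    return c0,so+1,se
E
python3 - <<'E'
import pickle;from h import *
p=pickle.load(open("d1.pkl","rb"))["wrist"]
H=hsv(p);print(H[205,320],H[215,345],H[190,335],H[240,330],H[205,290])
for lo in((6,200,60),(8,225,60),(8,225,130)): print(sleeve(p,(487,-21),0,30,(295,170,375,240),lo))
q=pickle.load(open("d0.pkl","rb"))["top"];print(sleeve(q,(487,-21),0,30,(325,230,360,262),(8,190,120)))
E
```

```text
[ 15 255 173] [ 16 255 197] [ 21 255 239] [ 16 161 171] [ 15 163 142]
(array([487.47482855, -21.93937835]), array([45., 48.]), array([45.010986, 48.868134], dtype=float32))
(array([487.86873566, -21.42579027]), array([44., 47.]), array([45.026733, 48.858444], dtype=float32))
(array([487.86873566, -21.42579027]), array([44., 47.]), array([45.026733, 48.858444], dtype=float32))
(array([486.81996204, -23.52915032]), array([16., 16.]), array([14.933807, 15.484726], dtype=float32))
```

```bash
python3 -m handwheel '{"series": [[[-0.1,0.17,10,0,0,0,1],[-0.1,0.17,15,0,0,0,1],[-0.1,0.17,18,0,0,0,1],[-0.1,0.17,20,0,0,0,1],[-0.1,0.17,21.5,0,0,0,1],[-0.1,0.17,22.5,0,0,0,1],[-0.1,0.17,22.5,0,0,0,1],[-0.1,0.17,22.5,0,0,0,1]]]}' 40
python3 -m handwheel '{"series": [[[0,0,0,0,0,0,0.3],[0,0,0,0,0,0,0.2],[0,0,0,0,0,0,0.2],[0,0,0,0,0,0,0.2],[0,0,0,0,0,0,0.2],[0,0,0,0,0,0,0.2],[0,0,0,0,0,0,0.2],[0,0,0,0,0,0,0.2]]]}' 40
```

```text
time: 2.7
tool_pos: [488.8, -22.0, 7.4]
tcp_rot: [179.9, 0.0, 95.6]
ft_force: [0.0, 0.2, -0.2]
finger_gap: 85.3
grip_force: 0.0
time: 3.7
tool_pos: [488.3, -21.8, 6.9]
tcp_rot: [180.0, 0.0, 95.6]
ft_force: [-2.5, 0.7, 6.3]
finger_gap: 38.4
grip_force: 40.5
```

```bash
python3 -m handwheel '{"series": [[[0,0,-2,0,0,0,0.2],[0,0,-6,0,0,0,0.2],[2,-0.1,-11,0,0,0,0.2],[6,-0.5,-15,0,0,0,0.2],[8.3,-0.6,-18,0,0,0,0.2],[8.3,-0.6,-18.3,0,0,0,0.2],[8.3,-0.6,-18.3,0,0,0,0.2],[8.3,-0.6,-18.3,0,0,0,0.2]]]}' 40
python3 - <<'E'
from bench import status, eyes
import pickle;from h import *
p=eyes.snapshot("wrist");q=eyes.snapshot("top");s=eyes.snapshot("scene");pickle.dump({"wrist":p,"top":q,"scene":s},open("d2.pkl","wb"))
cv2.imwrite("pics/w2.png",cv2.cvtColor(p["img"],cv2.COLOR_RGB2BGR))
E
```

```text
time: 4.7
tool_pos: [472.8, 59.5, 187.4]
tcp_rot: [-179.8, -0.0, 95.6]
ft_force: [-0.5, -0.7, -1.4]
finger_gap: 38.6
grip_force: 40.5
```

View pics/w2.png

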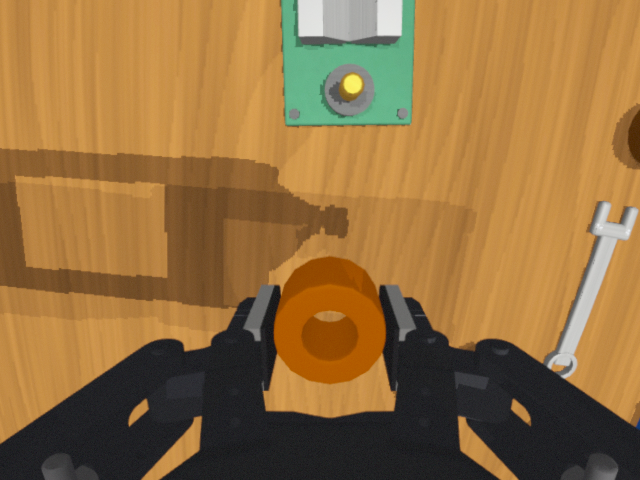

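The wrist view shows the sleeve held square at (330,330), the post top at (352,83), the pedestal at (348,90) and the plate's near edge at row 125.

```bash
cat > fix.py <<'E'
import pickle;from h import *
d=pickle.load(open("d2.pkl","rb"));p=d["wrist"]
m,c=blob(p,(24,200,215),(34,255,255),(320,60,380,110),20);(u,v),rd=cv2.minEnclosingCircle(c[0])
M=cv2.moments(c[0]);print("posttop",u,v,rd,cv2.contourArea(c[0]),onz(p,[[M['m10']/M['m00'],M['m01']/M['m00']],[u,v]],74))
m,c=blob(p,(0,0,40),(179,60,140),(315,55,385,122),50)  # pedestal grey
for k in c[:1]:
    h=cv2.convexHull(k);W=onz(p,h.reshape(-1,2).astype(float),32)[:,:2].astype(np.float32);print("ped",cv2.minEnclosingCircle(W))
for n,P in(("w",p),("top",d["top"])):
    bx=(270,0,430,140) if n=="w" else (220,225,300,285)
    m,c=blob(P,(45,80,40),(90,255,255),bx,200)
    W=onz(P,c[0].reshape(-1,2).astype(float),12)[:,:2].astype(np.float32)
    if n=="w":
        px=c[0].reshape(-1,2)
        for nm,sel in(("near",(px[:,1]>118)&(px[:,0]>300)&(px[:,0]<400)),("left",(px[:,0]<292)&(px[:,1]>5)&(px[:,1]<115)),("right",(px[:,0]>405)&(px[:,1]>5)&(px[:,1]<115))):
            l=cv2.fitLine(W[sel],cv2.DIST_HUBER,0,.01,.01).ravel();print(nm,l,np.degrees(np.arctan2(l[1],l[0])))
    else:
        r=cv2.minAreaRect(W);print(r)
print("sleeve in hand",sleeve(p,(473,60),180.4,210.4,(255,240,405,400),(6,200,30)))
E
python3 fix.py
```

```text
Traceback (most recent call last):
  File "fix.py", line 3, in <module>
    m,c=blob(p,(24,200,215),(34,255,255),(320,60,380,110),20);(u,v),rd=cv2.minEnclosingCircle(c[0])
                                                                                              ~^^^
IndexError: list index out of range
```

```bash
python3 - <<'E'
import pickle;from h import *
p=pickle.load(open("d2.pkl","rb"))["wrist"];H=hsv(p)
for uv in((352,83),(349,92),(335,95),(345,110),(360,75),(340,75),(310,80),(330,265),(330,375),(330,340)):print(uv,H[uv[1],uv[0]])
E
sed -i 's/(24,200,215)/(20,150,200)/' fix.py; python3 fix.py
```

```text
(352, 83) [ 29 152 250]
(349, 92) [ 27 163 219]
(335, 95) [60  9 89]
(345, 110) [ 75   4 141]
(360, 75) [ 18  67 152]
(340, 75) [ 60   2 137]
(310, 80) [ 74 113 181]
(330, 265) [ 15 255 148]
(330, 375) [ 15 255 177]
(330, 340) [ 14 255 144]
posttop 352.5 83.5 9.617792129516602 256.0 [[476.92260641 154.92640903  74.        ]
 [476.9284794  154.90614175  74.        ]]
ped ((476.2040100097656, 154.2459716796875), 17.74686622619629)
near [9.9449778e-01 1.0475783e-01 4.8167520e+02 1.3102968e+02] 6.0132136
left [ 1.09598756e-01 -9.93975937e-01  4.25758972e+02  1.72881042e+02] -83.70781
right [ 1.0812639e-01 -9.9413717e-01  5.2250421e+02  1.8267900e+02] -83.79267
((466.5453186035156, 228.85487365722656), (96.355712890625, 92.37178039550781), 5.785780429840088)
sleeve in hand (array([472.32462789,  59.73453196]), array([113., 128.]), array([117.100494, 132.59787 ], dtype=float32))
```

```bash
python3 -m handwheel '{"series": [[[5,0.7,2,0,0,0,0.2],[9.4,1.32,4,0,0,0,0.2],[9.4,1.32,7,0,0,0,0.2],[9.4,1.32,9.5,0,0,0,0.2],[9.4,1.32,9.5,0,0,0,0.2],[9.4,1.32,9.5,0,0,0,0.2],[9.4,1.32,9.5,0,0,0,0.2],[9.4,1.32,9.5,0,0,0,0.2]]]}' 40
python3 - <<'E'
from bench import status, eyes
import pickle;from h import *
p=eyes.snapshot("wrist");s=eyes.snapshot("scene");q=eyes.snapshot("top");pickle.dump({"wrist":p,"scene":s,"top":q},open("d3.pkl","wb"))
a=p["img"][200:420,220:440];u,v=pix(s,[[476,154,80]])[0].astype(int);b=s["img"][v-40:v+40,u-40:u+40];print(u,v)
cv2.imwrite("pics/w3.png",cv2.cvtColor(np.hstack([cv2.resize(x,(400,400),interpolation=cv2.INTER_CUBIC) for x in(a,b)]),cv2.COLOR_RGB2BGR))
E
```

```text
time: 5.85
tool_pos: [478.5, 155.1, 95.4]
tcp_rot: [179.9, -0.0, 95.6]
ft_force: [0.1, -0.3, -0.7]
finger_gap: 38.3
grip_force: 40.5
336 195
```

View pics/w3.png

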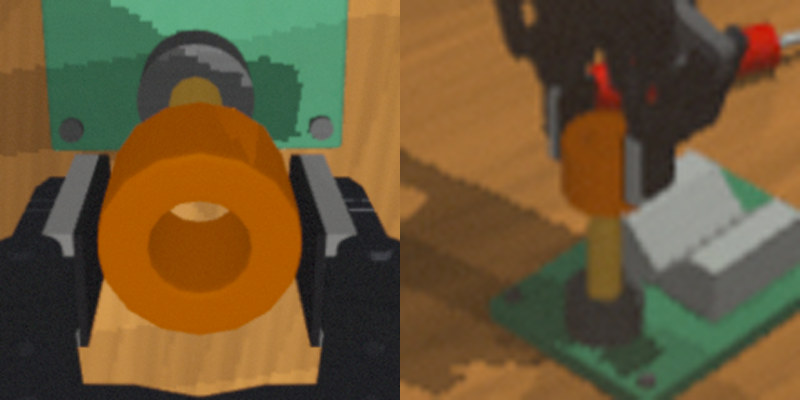

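The wrist crop (left) shows the post just behind and below the sleeve. The scene crop (right) shows the sleeve over the post. I'll check the sideways offset numerically.

```bash
python3 - <<'E'
import pickle;from h import *
from bench import status
d=pickle.load(open("d3.pkl","rb"));p=d["wrist"];t=np.mean([status.sense()["tool_pos"] for _ in range(5)],0);print(t)
print("sleeve",sleeve(p,(477,155),88,118,(260,240,400,400),(6,225,30)))
m,c=blob(p,(0,0,20),(179,60,160),(290,210,365,265),50);k=c[0].reshape(-1,2).astype(float)
W=onz(p,k,32)[:,:2];print("ped x",W[:,0].min(),W[:,0].max())
# outer far arc circle centre, radius 18 fit
from scipy.optimize import least_squares
far=W[W[:,1]>W[:,1].max()-14]
print(least_squares(lambda c:np.hypot(*(far-c).T)-18,(476,154),loss="soft_l1").x)
e=d["scene"];bx=(300,150,380,250)
m,c=blob(e,(6,190,60),(17,255,255),bx,20)
for k in c[:3]:print("scene or",cv2.boundingRect(k))
print("pred",cv2.boundingRect(ring(e,(477,155),20,88,118)),"post pred",pix(e,[[476.5,154.4,45]]))
m,c=blob(e,(18,120,60),(30,255,200),bx,20)
for k in c[:3]:print("scene post",cv2.boundingRect(k))
E
```

```text
[477.98586983 155.11039761  94.79292119]
sleeve (array([478.08649147, 155.14190976]), array([112., 128.]), array([116.664276, 132.14722 ], dtype=float32))
ped x 459.2410661262609 494.6052593539046
[476.34544901 158.063668  ]
scene or (328, 175, 14, 24)
pred (328, 175, 20, 24) post pred [[337.13488794 207.81038849]]
scene post (333, 199, 8, 16)
```

```bash
python3 -m handwheel '{"series": [[[0,-0.12,0.5,0,0,0,0.2],[0,-0.12,1,0,0,0,0.2],[0,-0.12,1.4,0,0,0,0.2],[0,-0.12,1.7,0,0,0,0.2],[0,-0.12,2.1,0,0,0,0.2],[0,-0.12,2.4,0,0,0,0.2],[0,-0.12,2.4,0,0,0,0.2]]]}' 40
```

```text
time: 6.88
tool_pos: [476.3, 154.9, 69.9]
tcp_rot: [-180.0, 0.0, 95.6]
ft_force: [-0.5, 0.6, -2.1]
finger_gap: 38.2
grip_force: 40.5
```

```bash
python3 -m handwheel '{"series": [[[0,0,0.6,0,0,0,0.2],[0,0,1.2,0,0,0,0.2],[0,0,1.8,0,0,0,0.2],[0,0,2.3,0,0,0,0.2],[0,0,2.6,0,0,0,0.2],[0,0,2.8,0,0,0,0.2],[0,0,2.9,0,0,0,0.2],[0,0,2.9,0,0,0,0.2]]]}' 40
```

```text
time: 7.88
tool_pos: [476.5, 155.0, 41.3]
tcp_rot: [180.0, -0.0, 95.6]
ft_force: [-0.6, 0.1, -0.9]
finger_gap: 38.2
grip_force: 40.5
```

```bash
python3 -m handwheel '{"series": [[[0,0,0.1,0,0,0,0.2],[0,0,0.2,0,0,0,0.2],[0,0,0.3,0,0,0,0.2],[0,0,0.3,0,0,0,0.2]]]}' 40
```

```text
time: 8.38
tool_pos: [476.6, 155.0, 38.9]
tcp_rot: [180.0, 0.0, 95.6]
ft_force: [-3.7, -0.2, 5.6]
finger_gap: 38.3
grip_force: 41.1
```

```bash
python3 -m handwheel '{"series": [[[0,0,0,0,0,0,0.4],[0,0,0,0,0,0,0.6],[0,0,0,0,0,0,0.8],[0,0,0,0,0,0,0.8],[0,0,-1,0,0,0,0.8],[0,0,-3,0,0,0,0.8],[0,0,-6,0,0,0,0.8],[-3,0,-12,0,0,0,0.8],[-7,0,-18,0,0,0,1],[-7,0,-20,0,0,0,1],[-7,0,-20,0,0,0,1],[-7,0,-20,0,0,0,1]]]}' 40
python3 - <<'E'
from bench import status, eyes
import pickle;from h import *
p=eyes.snapshot("wrist");s=eyes.snapshot("scene");pickle.dump({"wrist":p,"scene":s},open("d4.pkl","wb"))
b=s["img"][150:250,290:390]
cv2.imwrite("pics/w4.png",cv2.cvtColor(np.hstack([cv2.resize(p["img"],(400,300)),cv2.resize(b,(300,300),interpolation=cv2.INTER_CUBIC)]),cv2.COLOR_RGB2BGR))
for z in (32,):print(sleeve(p,(476.5,154.5),z,z+30,(280,120,400,300),(6,225,30)))
print(pix(p,[[476.5,154.5,62]]))
E
```

```text
time: 9.88
tool_pos: [483.1, 85.4, 238.0]
tcp_rot: [-180.0, -0.0, 95.6]
ft_force: [-0.2, -0.6, -0.0]
finger_gap: 85.6
grip_force: 0.0Traceback (most recent call last):
  File "<stdin>", line 6, in <module>
  File "h.py", line 24, in sleeve
    m,c=blob(p,lo,(17,255,255),box,100); c=np.vstack(c).reshape(-1,2).astype(float); c0=np.array(c0,float)
                                           ~~~~~~~~~^^^
    return _nx.concatenate(arrs, 0, dtype=dtype, casting=casting)
           ~~~~~~~~~~~~~~~^^^^^^^^^^^^^^^^^^^^^^^^^^^^^^^^^^^^^^^
ValueError: need at least one array to concatenate
```

View pics/w4.png

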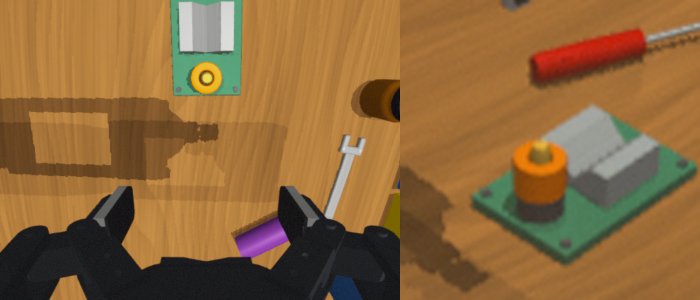

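The sleeve is flat on the pedestal with the post sticking out of its bore, released. I'll measure the V in this view and then move to see the roller.

```bash
python3 - <<'E'
import pickle;from h import *
p=pickle.load(open("d4.pkl","rb"))["wrist"];H=hsv(p)
print(H[20,300],H[20,330],H[125,300])
m,c=blob(p,(14,150,130),(32,255,255),(295,90,365,155),100);k=cv2.convexHull(np.vstack(c)).reshape(-1,2).astype(float)
o,s=bbox(k);c0=np.array([476.5,154.5])
for _ in range(3):
    e,se=bbox(ring(p,c0,20,32,62));c0=c0+(onz(p,[o],47)-onz(p,[e],47))[0,:2]
print("sleeve",c0,s+1,se)
m,c=blob(p,(0,0,195),(179,40,255),(275,0,395,90),100)
for k in c[:2]:
    W=onz(p,k.reshape(-1,2).astype(float),40.5)[:,:2].astype(np.float32);print(cv2.minAreaRect(W),W.min(0),W.max(0))
m,c=blob(p,(45,80,40),(90,255,255),(250,0,420,160),200)
px=np.vstack(c).reshape(-1,2);W=onz(p,px.astype(float),12)[:,:2].astype(np.float32);L={}
for nm,sel in(("left",(px[:,0]<px[:,0].min()+8)),("right",(px[:,0]>px[:,0].max()-8))):
    sel&=(px[:,1]>5)&(px[:,1]<145);l=cv2.fitLine(W[sel],cv2.DIST_HUBER,0,.01,.01).ravel();print(nm,l,np.degrees(np.arctan2(l[1],l[0]))%180-90,"x at y219",l[2]+(219-l[3])*l[0]/l[1])
E
python3 -m handwheel '{"series": [[[-6,1.2,0,0,0,-0.08,1],[-12,2.4,0,0,0,-0.16,1],[-40.3,8.4,0.8,0,0,-0.323,1],[-40.3,8.4,0.8,0,0,-0.323,1],[-40.3,8.4,0.8,0,0,-0.323,1],[-40.3,8.4,0.8,0,0,-0.323,1],[-40.3,8.4,0.8,0,0,-0.323,1],[-40.3,8.4,0.8,0,0,-0.323,1],[-40.3,8.4,0.8,0,0,-0.323,1],[-40.3,8.4,0.8,0,0,-0.323,1],[-40.3,8.4,0.8,0,0,-0.323,1],[-40.3,8.4,0.8,0,0,-0.323,1]]]}' 40
python3 - <<'E'
from bench import status, eyes
import pickle;from h import *
p=eyes.snapshot("wrist");pickle.dump({"wrist":p},open("d5.pkl","wb"))
cv2.imwrite("pics/w5.png",cv2.cvtColor(p["img"],cv2.COLOR_RGB2BGR))
print(pix(p,[[577,-244,34]]))
E
```

```text
[ 15   2 210] [ 40   5 161] [ 73 123 112]
sleeve [476.15454676 154.67112159] [51. 52.] [51.052155 52.357384]
((496.1975402832031, 222.16319274902344), (16.349811553955078, 58.78118896484375), 6.361722469329834) [485.6553  192.23772] [507.49237 252.16733]
((443.2921142578125, 216.80532836914062), (16.03947639465332, 58.760562896728516), 6.462263584136963) [432.28577 187.06306] [453.93155 246.74841]
left [ 1.1010008e-01 -9.9392051e-01  4.2388379e+02  1.9233383e+02] 6.3210907 x at y219 420.92987
right [ 1.09600894e-01 -9.93975699e-01  5.19767456e+02  2.08305283e+02] 6.2923126 x at y219 518.5882
time: 11.48
tool_pos: [606.5, -306.9, 230.7]
tcp_rot: [180.0, 0.0, 114.2]
ft_force: [0.2, 0.4, 0.4]
finger_gap: 85.1
grip_force: 0.0
[[328.12017083 125.00649127]]
```

View pics/w5.png

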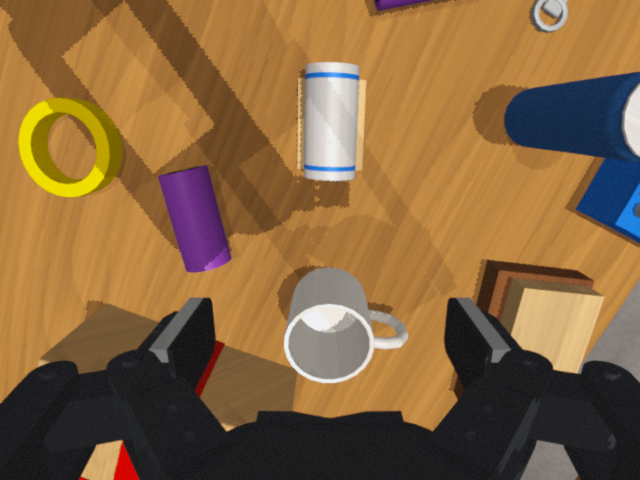

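The roller is at (331,120) in its cradle. The mug (330,330), the purple dummy (195,220) and the tape (70,147) are all clear of it.

```bash
python3 - <<'E'
import pickle;from h import *
p=pickle.load(open("d5.pkl","rb"))["wrist"]
m,c=blob(p,(100,90,80),(125,255,255),(290,50,375,190),20)
for k in c:
    print(cv2.boundingRect(k),cv2.contourArea(k))
B=[onz(p,[np.mean(k.reshape(-1,2),0)],53)[0] for k in c[:2]];print(B,np.mean(B,0),np.linalg.norm(B[0]-B[1]))
v=B[0]-B[1];print("yaw",np.degrees(np.arctan2(v[1],v[0]))%180-90)
m,c=blob(p,(0,0,150),(179,70,255),(290,50,375,190),200);k=np.vstack(c).reshape(-1,2).astype(float)
print(cv2.boundingRect(np.vstack(c)))
W=onz(p,k,33.6)[:,:2].astype(np.float32);print(cv2.minAreaRect(W))
W=onz(p,k,50)[:,:2].astype(np.float32);print(cv2.minAreaRect(W))
print("mug",onz(p,[(329,343)],85),onz(p,[(331,290)],0))
E
```

```text
(305, 72, 54, 8) 198.5
(305, 165, 50, 6) 154.0
[array([ 564.19357146, -208.5545092 ,   53.        ]), array([ 591.91458079, -274.35860571,   53.        ])] [ 578.05407613 -241.45655746   53.        ] 71.40471606075549
yaw 22.844023344975312
(306, 62, 54, 119)
((578.761962890625, -241.2146453857422), (42.857933044433594, 96.40845489501953), 22.55912208557129)
((578.7021484375, -241.294677734375), (40.7850341796875, 91.74539947509766), 22.55908203125)
mug [[ 649.12368822 -402.51012463   85.        ]] [[ 646.71860842 -392.27489189    0.        ]]
```

```bash
python3 -m handwheel '{"series": [[[4,0.1,3,0,0,0.026,1],[7.1,0.13,8,0,0,0.026,1],[7.1,0.13,13,0,0,0.026,1],[7.1,0.13,16,0,0,0.026,1],[7.1,0.13,18.5,0,0,0.026,1],[7.1,0.13,20,0,0,0.026,1],[7.1,0.13,20.8,0,0,0.026,1],[7.1,0.13,20.8,0,0,0.026,1],[7.1,0.13,20.8,0,0,0.026,1]]]}' 60
```

```text
time: 12.65
tool_pos: [579.4, -242.7, 23.6]
tcp_rot: [179.9, 0.1, 112.6]
ft_force: [0.3, -0.6, 0.1]
finger_gap: 86.0
grip_force: 0.0
```

```bash
python3 -m handwheel '{"series": [[[0,0,0.1,0,0,0,0.6],[0,0,0.1,0,0,0,0.4],[0,0,0.1,0,0,0,0.3],[0,0,0.1,0,0,0,0.3],[0,0,0.1,0,0,0,0.3],[0,0,0.1,0,0,0,0.3],[0,0,0.1,0,0,0,0.3],[0,0,0.1,0,0,0,0.3]]]}' 60
```

```text
time: 13.65
tool_pos: [578.9, -242.4, 21.9]
tcp_rot: [180.0, 0.0, 112.6]
ft_force: [-0.5, 0.6, 5.6]
finger_gap: 42.2
grip_force: 60.5
```

```bash
python3 -m handwheel '{"series": [[[0,0,-0.5,0,0,0,0.3],[0,0,-1.2,0,0,0,0.3],[0,0,-2.5,0,0,0,0.3],[0,0,-5,0,0,0,0.3],[0,0,-8,0,0,0,0.3],[0,0,-11,0,0,0,0.3],[0,0,-13,0,0,0,0.3],[0,0,-14,0,0,0,0.3],[0,0,-14,0,0,0,0.3],[0,0,-14,0,0,0,0.3]]]}' 60
python3 - <<'E'
from bench import status, eyes
import pickle;from h import *
s=status.sense();print(s["wrist_torque"])
p=eyes.snapshot("wrist");pickle.dump({"wrist":p},open("d6.pkl","wb"))
cv2.imwrite("pics/w6.png",cv2.cvtColor(p["img"],cv2.COLOR_RGB2BGR))
E
```

```text
time: 14.9
tool_pos: [577.8, -241.8, 159.7]
tcp_rot: [-179.9, -0.1, 112.6]
ft_force: [-0.7, -0.3, -3.8]
finger_gap: 42.2
grip_force: 61.5
[-0.01088932  0.04629804 -0.01517696]
```

View pics/w6.png

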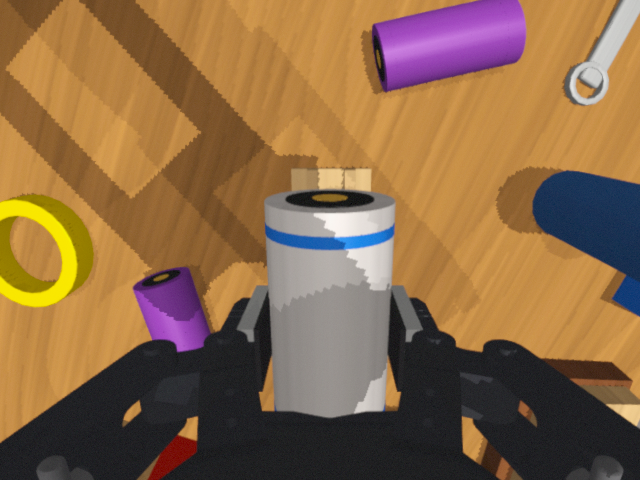

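Roller held square, its front end face at (330,199). I'll compute its offset along the tool axis from that.

```bash
python3 - <<'E'
import pickle;from h import *
p=pickle.load(open("d6.pkl","rb"))["wrist"]
H=hsv(p);m=cv2.inRange(H,np.array((0,0,0)),np.array((179,255,70)));bx=np.zeros_like(m);bx[185:215,275:385]=m[185:215,275:385]
k=np.vstack(cv2.findContours(bx,0,1)[0]);x,y,w,h=cv2.boundingRect(k);print(x,y,w,h)
t=np.array([578.,-242.0,0]);a=np.radians(112.6);ax=np.array([np.cos(a),np.sin(a),0]);ay=np.array([np.sin(a),-np.cos(a),0])
for uv,z in(((x+w/2,y+h/2),171.2),):
    P=onz(p,[uv],z)[0];print(P,(P-t)@ax,(P-t)@ay)
# side edges direction: light silhouette
m,c=blob(p,(0,0,90),(179,60,255),(255,185,405,280),200);q=np.vstack(c).reshape(-1,2)
for v in(225,255,275): 
    r=q[abs(q[:,1]-v)<2,0];A=onz(p,[(r.min(),v),(r.max(),v)],171.2);print(v,r.min(),r.max(),[( (P-t)@ax,(P-t)@ay) for P in A])
# next move to above seat
tg=np.array([469.4,221.4,0]);
E
```

```text
286 191 88 17
[ 560.24985234 -199.71807573  171.2       ] 45.85640320559515 -0.13837194832719035
225 266 394 [(np.float64(36.96451253983658), np.float64(-22.09251782934031)), (np.float64(37.05143456574376), np.float64(21.841005299412277))]
255 267 392 [(np.float64(26.107703737243646), np.float64(-22.201955307359192)), (np.float64(26.200241113745513), np.float64(21.641617728075325))]
275 268 391 [(np.float64(18.59384857198676), np.float64(-22.17022745695166)), (np.float64(18.690473050353624), np.float64(21.63476553944465))]
```

```bash
python3 -m handwheel '{"series": [[[3,0.5,0,0,0,0.05,0.3],[8,1.3,0,0,0,0.1,0.3],[13,2.2,0,0,0,0.15,0.3],[18,3,0,0,0,0.2,0.3],[23,3.8,0,0,0,0.25,0.3],[28,4.6,0,0,0,0.2845,0.3],[33,5.5,0,0,0,0.2845,0.3],[38,6.3,0,0,0,0.2845,0.3],[43,7.1,0,0,0,0.2845,0.3],[46,7.6,0,0,0,0.2845,0.3],[46.85,7.76,0,0,0,0.2845,0.3],[46.85,7.76,0,0,0,0.2845,0.3]]]}' 60
python3 -m handwheel '{"series": [[[0,0,0,0,0,0,0.3],[0,0,0,0,0,0,0.3]]]}' 60
python3 - <<'E'
from bench import status, eyes
import numpy as np
for i in range(1):
    s=status.sense();print(s["tool_pos"],s["tcp_rot"])
E
```

```text
time: 16.45
tool_pos: [469.5, 220.0, 160.6]
tcp_rot: [-179.9, 0.0, 96.4]
ft_force: [0.1, -0.7, -5.7]
finger_gap: 41.9
grip_force: 61.8
time: 16.7
tool_pos: [470.2, 219.1, 161.2]
tcp_rot: [-180.0, 0.0, 96.3]
ft_force: [0.4, -0.7, -5.3]
finger_gap: 42.1
grip_force: 61.8
[470.2191663  219.10289223 161.2197515 ] [-1.79997705e+02  1.21820888e-02  9.62501964e+01]
```

```bash
python3 -m handwheel '{"series": [[[0.1,-0.02,2,0,0,0,0.3],[0.1,-0.02,5,0,0,0,0.3],[0.1,-0.02,7,0,0,0,0.3],[0.1,-0.02,8,0,0,0,0.3],[0.1,-0.02,8,0,0,0,0.3],[0.1,-0.02,8,0,0,0,0.3],[0.1,-0.02,8,0,0,0,0.3]]]}' 60
python3 - <<'E'
from bench import status, eyes
import pickle;from h import *
s=status.sense();print(s["tool_pos"])
p=eyes.snapshot("wrist");q=eyes.snapshot("scene");u=eyes.snapshot("top");pickle.dump({"wrist":p,"scene":q,"top":u},open("d7.pkl","wb"))
print(status.sense()["tool_pos"])
a=cv2.resize(p["img"],(400,300));b=q["img"][140:240,290:390];c=u["img"][205:305,210:310]
cv2.imwrite("pics/w7.png",cv2.cvtColor(np.vstack([cv2.resize(np.hstack([b,c]),(800,400),interpolation=cv2.INTER_CUBIC)]),cv2.COLOR_RGB2BGR))
E
```

```text
time: 17.58
tool_pos: [470.4, 221.3, 82.5]
tcp_rot: [179.9, -0.0, 96.3]
ft_force: [-1.0, 0.7, -4.5]
finger_gap: 41.8
grip_force: 61.7
[470.43617161 221.31153116  82.48348534]
[469.93305406 221.21639365  81.88670205]
```

View pics/w7.png

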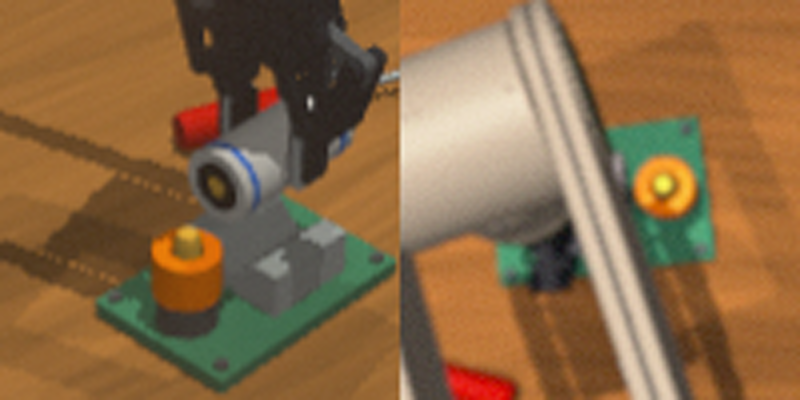

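The roller hangs over the V with a small gap behind the sleeve. I'll lower it.

```bash
python3 -m handwheel '{"series": [[[0,-0.05,1,0,0,0,0.3],[0,-0.05,2,0,0,0,0.3],[0,-0.05,2.8,0,0,0,0.3],[0,-0.05,3.3,0,0,0,0.3],[0,-0.05,3.6,0,0,0,0.3],[0,-0.05,3.8,0,0,0,0.3],[0,-0.05,3.8,0,0,0,0.3]]]}' 60
python3 -c "
from bench import status
print(status.sense()['wrist_torque'])"
```

```text
time: 18.6
tool_pos: [469.1, 221.0, 43.3]
tcp_rot: [180.0, -0.0, 96.3]
ft_force: [-0.8, 0.7, -4.2]
finger_gap: 41.9
grip_force: 61.8
[-0.03194994 -0.04433198 -0.05644121]
```

```bash
python3 -m handwheel '{"series": [[[0,0,0.1,0,0,0,0.3],[0,0,0.1,0,0,0,0.3]]]}' 60;  python3 -m handwheel '{"series": [[[0,0,0.1,0,0,0,0.3],[0,0,0.1,0,0,0,0.3]]]}' 60; python3 -m handwheel '{"series": [[[0,0,0.05,0,0,0,0.3],[0,0,0.05,0,0,0,0.3]]]}' 60
```

```text
time: 18.85
tool_pos: [469.4, 221.1, 42.6]
tcp_rot: [180.0, -0.0, 96.3]
ft_force: [1.1, 0.9, -5.4]
finger_gap: 41.8
grip_force: 62.1
time: 19.1
tool_pos: [470.0, 221.2, 42.0]
tcp_rot: [179.9, -0.0, 96.3]
ft_force: [3.0, 0.6, -0.1]
finger_gap: 42.1
grip_force: 62.3
time: 19.35
tool_pos: [470.2, 221.3, 41.7]
tcp_rot: [179.9, -0.0, 96.3]
ft_force: [3.2, 0.4, 3.5]
finger_gap: 42.1
grip_force: 62.7
```

```bash
python3 -m handwheel '{"series": [[[0,0.03,0,0,0,0,0.3],[0,0.05,0,0,0,0,0.3],[-0.1,0.05,0,0,0,0,0.3],[-0.1,0.05,0,0,0,0,0.3]]]}' 60;  python3 -m handwheel '{"series": [[[-0.05,0,0,0,0,0,0.3],[-0.05,0,0,0,0,0,0.3]]]}' 60; python3 -m handwheel '{"series": [[[-0.05,0,0,0,0,0,0.3],[-0.05,0,0,0,0,0,0.3]]]}' 60
```

```text
time: 19.85
tool_pos: [470.2, 221.2, 41.7]
tcp_rot: [179.9, -0.1, 96.3]
ft_force: [1.6, 4.8, 4.2]
finger_gap: 41.8
grip_force: 62.8
time: 20.1
tool_pos: [470.2, 221.0, 41.6]
tcp_rot: [179.9, -0.1, 96.3]
ft_force: [1.3, 6.0, 5.6]
finger_gap: 42.1
grip_force: 62.8
time: 20.35
tool_pos: [470.3, 220.6, 41.7]
tcp_rot: [179.9, -0.1, 96.3]
ft_force: [0.9, 6.3, 5.2]
finger_gap: 42.1
grip_force: 62.8
```

```bash
python3 -m handwheel '{"series": [[[-0.05,0,-0.02,0,0,0,0.3],[-0.1,0,-0.02,0,0,0,0.3],[-0.1,0,-0.02,0,0,0,0.3]]]}' 60;  python3 -m handwheel '{"series": [[[-0.05,0,0,0,0,0,0.3],[-0.05,0,0,0,0,0,0.3]]]}' 60
python3 - <<'E'
from bench import status, eyes
import pickle;from h import *
p=eyes.snapshot("scene");u=eyes.snapshot("top");w=eyes.snapshot("wrist");pickle.dump({"scene":p,"top":u,"wrist":w},open("d8.pkl","wb"))
b=p["img"][165:225,310:370];c=u["img"][225:285,240:300]
cv2.imwrite("pics/w8.png",cv2.cvtColor(cv2.resize(np.hstack([b,c]),(800,400),interpolation=cv2.INTER_CUBIC),cv2.COLOR_RGB2BGR))
E
```

```text
time: 20.72
tool_pos: [470.4, 219.4, 41.7]
tcp_rot: [179.9, -0.1, 96.3]
ft_force: [1.6, 5.0, 3.1]
finger_gap: 42.6
grip_force: 62.8
time: 20.98
tool_pos: [470.5, 218.9, 41.7]
tcp_rot: [179.9, -0.1, 96.3]
ft_force: [1.3, 5.8, 3.5]
finger_gap: 41.8
grip_force: 62.8
```

View pics/w8.png

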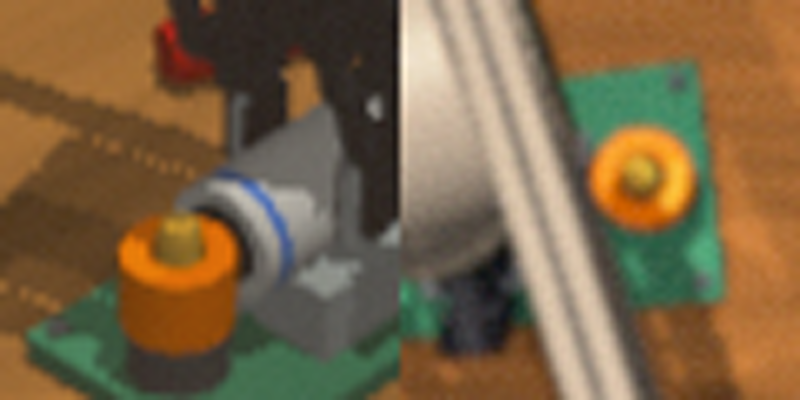

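The scene crop shows the roller end right at the sleeve, with the sleeve still seated. I'll slide in half-millimetre steps until the force rises.

```bash
for i in 1 2; do python3 -m handwheel '{"series": [[[-0.05,0,0,0,0,0,0.3],[-0.05,0,0,0,0,0,0.3]]]}' 60 | sed -n 2,4p; done
```

```text
tool_pos: [470.5, 218.5, 41.7]
tcp_rot: [179.9, -0.1, 96.3]
ft_force: [2.4, 5.7, 2.4]
tool_pos: [470.6, 218.0, 41.7]
tcp_rot: [179.9, -0.1, 96.3]
ft_force: [1.7, 6.4, 3.2]
```

```bash
python3 -m handwheel '{"series": [[[0.02,0.02,0.05,0,0,0,0.3],[0.02,0.02,0.1,0,0,0,0.3],[0.02,0.02,0.1,0,0,0,0.3]]]}' 60;  python3 -m handwheel '{"series": [[[0,0,0.05,0,0,0,0.3],[0,0,0.05,0,0,0,0.3]]]}' 60
```

```text
time: 22.0
tool_pos: [470.7, 218.0, 41.6]
tcp_rot: [179.9, -0.1, 96.3]
ft_force: [-3.6, 3.0, 14.0]
finger_gap: 42.3
grip_force: 63.9
time: 22.25
tool_pos: [470.7, 218.0, 41.6]
tcp_rot: [179.9, -0.1, 96.3]
ft_force: [-6.3, 1.6, 18.2]
finger_gap: 42.5
grip_force: 64.4
```

```bash
python3 -m handwheel '{"series": [[[0,-0.04,0,0,0,0,0.3],[0,-0.04,-0.02,0,0,0,0.3],[0,-0.04,-0.02,0,0,0,0.3],[0,-0.04,-0.02,0,0,0,0.3]]]}' 60;  python3 -m handwheel '{"series": [[[0,0,0,0,0,0,0.3],[0,0,0,0,0,0,0.3],[0,0,0,0,0,0,0.3],[0,0,0,0,0,0,0.3]]]}' 60
python3 - <<'E'
from bench import status, eyes
import pickle;from h import *
w=eyes.snapshot("scene");u=eyes.snapshot("top");pickle.dump({"scene":w,"top":u},open("d9.pkl","wb"))
for n,e,bx in(("scene",w,(310,180,350,225)),("top",u,(262,235,300,270))):
    m,c=blob(e,(6,170,60),(24,255,255),bx,10);q=np.vstack(c)
    print(n,cv2.boundingRect(q),"pred",cv2.boundingRect(ring(e,(476.3,154.6),20,32,62)))
E
```

```text
time: 22.75
tool_pos: [470.7, 218.0, 41.6]
tcp_rot: [179.9, -0.1, 96.3]
ft_force: [-2.4, 3.5, 15.9]
finger_gap: 42.5
grip_force: 63.7
time: 23.25
tool_pos: [470.7, 218.0, 41.6]
tcp_rot: [179.9, -0.1, 96.3]
ft_force: [-2.7, 2.9, 13.9]
finger_gap: 41.9
grip_force: 63.7
scene (327, 197, 19, 21) pred (328, 196, 19, 22)
top (269, 235, 31, 35) pred (267, 243, 17, 16)
```

```bash
python3 -c "
from bench import r
print(r.hand_in())"
```

```text
the job is handed in; nothing more can be done
None
```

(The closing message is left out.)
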